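# Hold a panel meter in the corner of the wiring fixture

## Task

Pick up the small square panel meter that stands face down on the foam slab and turn it about its upright axis so that its terminal strip faces the white chevron on the wiring fixture. Set it face down flat on the fixture's dark pad, push it fully into the corner against both steel stops, and finish still gripping it, pressing it against both stops at once with a light, steady hand push so that its terminal screws can be done up. Do not ram it, tip it over or shift the other things on the bench.

Things in the scene. Friction and masses are not known exactly. Their poses are not given: they have to be found in the camera images.
- meter: Small square panel meter, about 0.17 kg, standing upright face down. 48 x 48 mm bezel, 9 mm thick, at the bottom; above it a plain blue-grey housing 45 x 45 mm from 9 to 56 mm height, good to grip by either pair of opposite sides; on top, along one edge only, a dark terminal strip 14 mm wide with six screws, its top 68 mm above the underside. Origin: centre of the underside; z up; +x points out of the side that carries the terminal strip.
- terminals (a point): Point on the meter's terminal side: on the meter's +x face, 22.5 mm from its axis, 62 mm above its underside.
- foam: White packing-foam slab 130 x 240 x 30 mm, firmly in place; the small meter and the tall meter stand on its top at 30 mm. Origin: centre of the underside.
- fixture: Wiring fixture, bolted to the bench: aluminium plate 150 x 150 x 12 mm carrying a pad, two steel stop rails 18 mm wide that rise to 30 mm above the bench (15 mm above the pad), and a small plastic comb, 26 mm high, along the middle of its -y edge. Origin: centre of the plate's underside; z up. Made for a hand push of 5 to 20 N on each stop, not over 40.
- pad: Dark slick plastic pad, 3 mm thick, on the fixture's plate: its top is 15 mm above the bench and covers x and y from -54.5 to +33.5 mm of the fixture's frame, which is its own frame too. Pad and stops are smooth: friction about 0.25 against the meter, so part of a sideways push is lost if the meter is also pressed down hard.
- stop_x: Steel stop rail on the fixture, along the fixture's y: its working face looks to the fixture's -x and lies in the plane x = +35 mm of the fixture, from y = -45 to +27 mm. Frame same as the fixture's.
- stop_y: Steel stop rail on the fixture, along the fixture's x: its working face looks to the fixture's -y and lies in the plane y = +35 mm of the fixture, from x = -45 to +27 mm. The two stops leave a small gap at the corner. Frame same as the fixture's.
- nest (a point): Point on the pad's top where the meter's origin lies when the meter is fully home in the corner: 11, 11, 15 mm in the fixture's frame. Axes as the fixture's.
- mark (a point): White chevron inlaid in the pad, 52.5 mm from the nest point towards the fixture's -y side. With the terminal strip facing it, the meter's +x points along the fixture's -y.
- tall_meter: Bystander: oblong panel meter, bezel 48 x 96 mm, 78 mm high, standing face down on the same foam slab, about 135 mm from the small one. Origin: centre of the underside.
- screwdriver: Bystander: screwdriver 170 mm long lying on the bench on the robot's side of the fixture.
- clamp_bracket: Bystander: steel U bracket 16 x 50 x 27 mm on the bench on the robot's side of the foam slab.
- recorder: Bystander: large square instrument, about 96 x 96 x 122 mm, on the bench at the back.
- multimeter: Bystander: hand multimeter 150 x 76 x 42 mm lying on the bench at the back right.
- relay: Bystander: slim plug-in relay on its socket, 99 x 62 mm, 22 mm high, lying on its side at the back left.
- terminal_rail: Bystander: 150 mm length of rail with terminal blocks, at the back left.
- parts_tray: Bystander: black tray 110 x 130 x 30 mm with screws, at the back.
There are look-alikes about, which are no part of the job. There is more than one size of the fixture; the job needs the middle-sized. Leave any yellow look-alike of the meter alone.

How it is judged (in metres and radians):
On the way:
1. the small meter is gripped and lifted clear of the foam slab (height (world z) of meter above 0.05 m and contact force between the fingers and meter above 1 N and contact force between meter and foam below 0.1 N), for 0.2 s.
At the end, for the whole second after the job is handed in: Still gripped (over 2 N) and still, with 2 to 40 N on each stop at once; underside within 2.5 mm of the pad, tilt under 0.045 rad, origin within 3 mm of the nest point, square to the stops within 0.05 rad, terminal strip on the chevron side (contact force between meter and stop_x between 2 and 40 N and contact force between meter and stop_y between 2 and 40 N and contact force between the fingers and meter above 2 N and horizontal distance between meter and nest below 0.003 m and z of meter in the frame of nest between -0.003 and 0.0025 m and angle between meter's own z axis and vertical below 0.045 rad and angle between the x axis of meter and the y axis of fixture, either way round below 0.05 rad and y of terminals in the frame of fixture below 0 m and linear speed of meter below 0.01 m/s); the arm keeps its last pose, push and grip.
It fails at once if the meter is rammed: over 80 N against a stop or the fixture (contact force between meter and fixture above 80 N).
It fails at once if the meter is tipped over (angle between meter's own z axis and vertical above 0.6 rad).
It fails at once if another thing on the bench is shifted by more than 25 mm (distance of any of tall_meter, screwdriver, clamp_bracket, recorder, multimeter, relay, terminal_rail, parts_tray from where it was at the start of the episode above 0.025 m).
It also fails if it takes over 58 s, if anything falls off the work surface, if the arm or the gripper's body presses on something with over 40 N, if the wrist force passes 120 N, or if a joint passes its speed limit or range.

## Robot

A 6-joint arm with a two-finger parallel gripper is mounted at the origin on the work surface. World frame = base frame: x ahead of the robot, y to its left, z up, the work surface at z = 0. Lengths are in m, angles in degrees, forces in N, time in s.
With the tool pointing down it reaches from about 0.375 to 0.75 m from the base axis. Payload 9 kg.
Tool frame: the origin (TCP) lies where the fingers leave the gripper's body, on its centre line; the fingertips stand 73 mm ahead of it and the grasp point (between the pads) lies 54 mm ahead of it (robot.tip_reach is the distance from the TCP to the fingertips, in m); z points along the fingers, y is the direction in which the jaws open and shut (so a half turn about z gives the same grasp; the last joint's range is limited). The gripper opens to 85 mm and grips with 20 to 120 N. Pads are 22 mm wide; open, the fingers measure 114 mm over their backs; the gripper's body (76 mm by 85 mm) begins 54 mm behind the grasp point. The pads swing forward as they close: fully open they stand 13 mm farther back than shut.
Start: joints at [-77.447, 5.964, 5.575, 89.605, 0, 77.527], TCP at [0.254, -0.544, 0.304] pointing down, gripper open.
Joint ranges: [-171.21, 171.21], [-48.23, 106.86], [-62.78, 66.21], [-105.2, 120.99], [-86.42, 89.51], [-180, 180]. Speed limits (degrees/s): [127.2, 127.2, 147.25, 180, 180, 180].

## Interface

Orientations are given as [roll, pitch, yaw] about the fixed x, y, z axes, in that order (R = Rz(yaw) Ry(pitch) Rx(roll)).
In Python, from plant import robot gives the robot as it stands. Calls block until the motion is done:
- robot.move_pose(position, orientation): joint-space move of the TCP to a pose.
- robot.line_to(position, vel=0.15, rotation=None, guard=None): straight line of the TCP; rotation=None keeps the orientation; vel is the mean speed in m/s. With guard (N) it stops when the force on the tool has changed by that much, and returns True; else False.
- robot.goto_joints(angles): joint-space move.
- robot.set_gripper(opening): finger opening in m; the grip force is fixed at half the most; returns when the fingers have stopped.
- robot.pause(seconds).
- robot.ik(position, orientation): joint angles nearest the present ones, or None.
- robot.observe(): the state.
- robot.grab_frame(name): name is "side" or "top" or "wrist"; returns the picture (400x640x3 uint8, blue, green, red); there is no depth.
- robot.get_calibration(name): a dict with "vertical_fov" (degrees; the focal length in pixels is half the picture's height over the tangent of half this angle, whatever the lens; pixels are square), "cx", "cy" (the principal point, pixels), "rvec" (rotation vector, rad) and "tvec" (3), from world to camera coordinates, as OpenCV has them. Camera axes: x right, y down, z forward; pixel columns grow to the right and rows downward; lengths in m; the calibration is good to about 2 mm. A picture is of the moment at which its call begins: read the wrist's pose just before it. get_calibration takes no time and is no camera call; for the wrist camera it gives the pose at the moment of the call.
A pose or a line that the arm cannot do raises robot.IKError and nothing moves.
- robot.job_done(): hands the job in, once; it reports no verdict.
The state is a dict: "time": time; "q": joint angles; "qvel": joint speeds; "joint_torque": joint torques, N m; "tool_pos": TCP position; "tcp_rot": TCP orientation; "ft_force": force on the tool from outside, world axes, zero at the start; "torque": the same for the moment, N m; "gripper_width": finger opening in m.
Only numpy, scipy, OpenCV 4.12 (cv2) and the standard library are available. Lean on these libraries where they do the work, as an engineer would, in place of code of your own. Each camera call takes 0.05 s, during which the arm holds its last target. There are 200 camera calls.

## Working session

There is one attempt and no reset: what is moved stays moved. The work goes in short steps, each a Python script; the robot and the scene stay as the last script left them, time stands still between calls to the robot, and variables do not carry over. Pictures are saved under pics/ and viewed, about 8 in all and at most 12, crops included, and the job is handed in when it is done.

```bash
ls; mkdir -p pics
python3 - <<'E'
from plant import robot
import cv2
for n in("top","side"):
    f=robot.grab_frame(n); cv2.imwrite(f"pics/{n}0.png",f); print(n,robot.get_calibration(n))
o=robot.observe();print(o)
E
```

```text
pics
top {'vertical_fov': 53.443692678938866, 'cx': 319.24769289067, 'cy': 198.44083894115278, 'rvec': array([ 2.17786593, -2.18361795,  0.04211828]), 'tvec': array([0.05523986, 0.47329405, 1.2549437 ])}
side {'vertical_fov': 53.041655341686926, 'cx': 320.80000826580283, 'cy': 202.17993955613707, 'rvec': array([ 0.18660825, -2.67672104,  1.45576123]), 'tvec': array([0.47123546, 0.06422685, 1.03772613])}
{'time': 0.1, 'q': array([-7.74449225e+01,  5.99311148e+00,  5.53107238e+00,  8.96035355e+01,
        4.27014610e-04,  7.75272476e+01]), 'qvel': array([ 0.02172208, -0.03668997,  0.01518942,  0.03354672,  0.00350314,
       -0.01469884]), 'joint_torque': array([ 6.67026659e-03, -5.58214474e+01,  5.04714668e+01,  1.33895822e-02,
       -2.63514075e-04, -5.26500529e-06]), 'tool_pos': array([ 0.25380392, -0.54344554,  0.30321709]), 'tcp_rot': array([-1.79936065e+02, -1.45794381e-02,  2.50278215e+01]), 'ft_force': array([ 0.06403724, -0.2021666 ,  0.17898768]), 'torque': array([-0.00538155,  0.00733076, -0.01221887]), 'gripper_width': 0.0855132432683587}
```

View pics/top0.png

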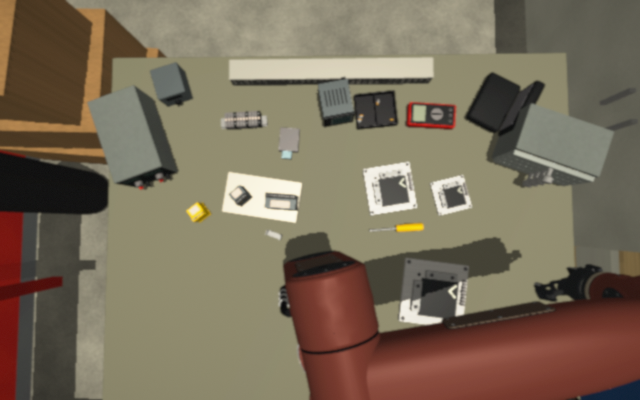

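View pics/side0.png

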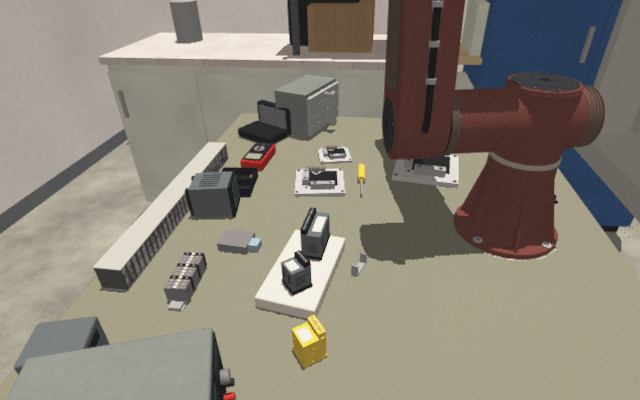

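The top view shows three fixtures, at (390,188) about 50 px, (452,195) about 35 px and (434,290) about 62 px. At about 315 px/m, the 150 mm middle one is at (390,188). The small meter is on the foam at (240,194), beside the tall meter at (281,201). The yellow look-alike is at (197,212). Next I measure these and confirm in one crop.

```bash
cat > h.py <<'E'
import numpy as np, cv2
from plant import robot
def K(c):
    f=200/np.tan(np.radians(c["vertical_fov"]/2)); return np.array([[f,0,c["cx"]],[0,f,c["cy"]],[0,0,1.]])
def cast(c,px,z):
    R=cv2.Rodrigues(c["rvec"])[0]; C=-R.T@c["tvec"]
    px=np.atleast_2d(px).astype(float)
    d=(R.T@np.linalg.inv(K(c))@np.c_[px,np.ones(len(px))].T).T
    return C+d*((z-C[2])/d[:,2])[:,None]
def proj(c,P):
    return cv2.projectPoints(np.atleast_2d(P).astype(float),c["rvec"],c["tvec"],K(c),None)[0].reshape(-1,2)
def rects(m,amin):
    cs=cv2.findContours(m.astype(np.uint8),cv2.RETR_EXTERNAL,cv2.CHAIN_APPROX_NONE)[0]
    return [cv2.minAreaRect(k) for k in cs if cv2.contourArea(k)>amin]
E
python3 - <<'E'
from h import *
f=cv2.imread("pics/top0.png"); c=robot.get_calibration("top")
m=(f.min(2)>165)
m=cv2.morphologyEx(m.astype(np.uint8),cv2.MORPH_CLOSE,np.ones((5,5)))
for r in rects(m,300):
    b=cast(c,cv2.boxPoints(r),.012 if r[0][0]>330 else .03)
    print(np.round(r[0]),"c",b.mean(0).round(4),"sides",np.linalg.norm(b[1]-b[0]).round(3),np.linalg.norm(b[2]-b[1]).round(3),"ang",np.degrees(np.arctan2(*(b[1]-b[0])[1::-1])).round(1))
print(cast(c,[[240,194]],.08))
a=cv2.resize(f[155:235,180:310],None,fx=5,fy=5,interpolation=2)[:400]
b=cv2.resize(f[155:235,350:480],None,fx=5,fy=5,interpolation=2)[:400]
v=np.vstack([a,b]);cv2.imwrite("pics/crop.png",cv2.resize(v,None,fx=.75,fy=.75))
E
```

```text
[421. 312.] c [ 0.117  -0.2627  0.012 ] sides 0.072 0.131 ang -6.0
[451. 195.] c [ 0.4844 -0.3646  0.012 ] sides 0.11 0.109 ang -76.1
[262. 197.] c [0.4789 0.2367 0.03  ] sides 0.129 0.24 ang -8.2
[389. 188.] c [ 0.5065 -0.1702  0.012 ] sides 0.152 0.153 ang -80.7
[331.  68.] c [0.9001 0.0166 0.012 ] sides 0.661 0.063 ang -90.0
[[0.48387122 0.2940523  0.08      ]]
```

View pics/crop.png

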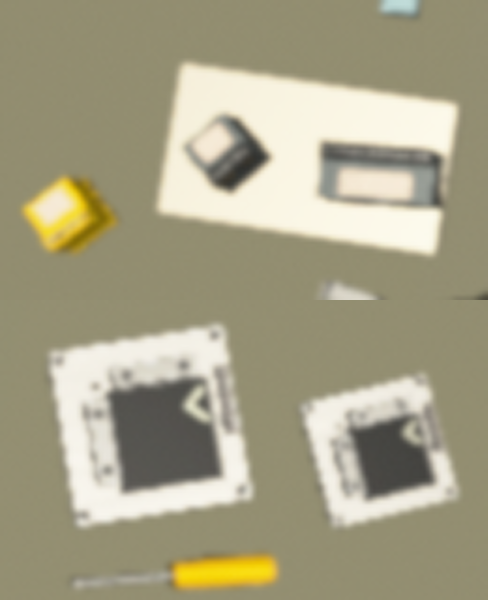

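The crop confirms the targets. The fixture at (389,188) measures 152 mm, so it is the middle one. Its chevron is on the image-right side (world −y), with stops at the top (+x) and left (+y), so its yaw is about +9.3°. The blue-grey small meter on the foam has its dark strip towards the lower right, so its yaw is about −125°. The yellow one is the look-alike. Now I go above the meter for a close look.

Run:
```python
from h import *
robot.move_pose([0.45,0.26,0.32],[180,0,-125])
c=robot.get_calibration("wrist"); o=robot.observe(); f=robot.grab_frame("wrist")
R=cv2.Rodrigues(c["rvec"])[0]; print("cam",-R.T@c["tvec"],"axis",R[2],o["tool_pos"],o["q"],o["time"])
cv2.imwrite("pics/w1.png",f); np.save("w1.npy",c,allow_pickle=True)
print(proj(c,[[.484,.294,.086]]))
```

```text
cam [0.41381658 0.20479137 0.38996826] axis [ 0.14850332  0.21146542 -0.96603786] [0.45034783 0.25951249 0.31995253] [ 1.55167621e+01 -7.81668442e+00 -6.40120234e+00  9.14162660e+01
 -5.79618170e-03 -3.94085113e+01] 3.0083
[[312.25764927 222.02496064]]
```

View pics/w1.png

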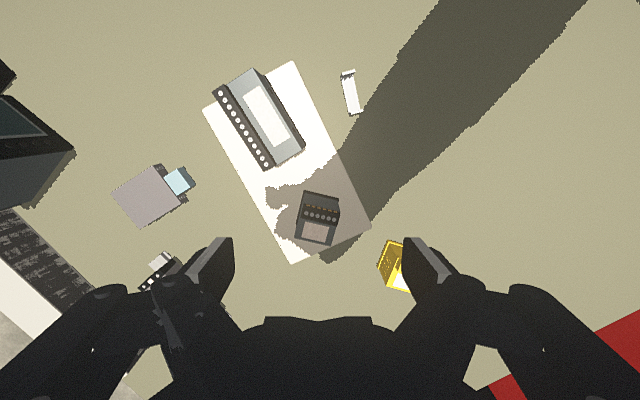

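The wrist view shows the meter at (318,218), terminal strip at its upper end, nearly square to the jaws. I enlarge it to pick corners.

Run:
```python
from h import *
f=cv2.imread("pics/w1.png")
a=cv2.resize(f[180:255,280:360],None,fx=8,fy=8,interpolation=2)
a=np.clip(a.astype(float)*1.7,0,255).astype(np.uint8)
for i in range(0,80,10): cv2.putText(a,str(280+i),(i*8,10),0,.4,(0,0,255)); cv2.line(a,(i*8,0),(i*8,600),(0,0,255),1)
for i in range(0,75,10): cv2.putText(a,str(180+i),(0,i*8+10),0,.4,(0,255,0)); cv2.line(a,(0,i*8),(640,i*8),(0,200,0),1)
cv2.imwrite("pics/w1c.png",a)
```

```text
(no output)
```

View pics/w1c.png

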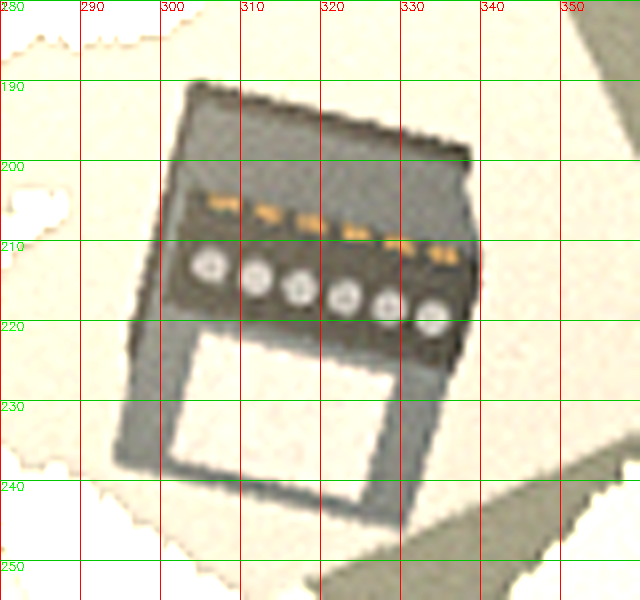

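Run:
```python
from h import *
c=np.load("w1.npy",allow_pickle=True).item()
h=cast(c,[[294.7,238],[330,245.6]],.086)[:,:2]; b=cast(c,[[303.5,190.3],[338.7,198.3]],.034)[:,:2]
t=cast(c,[[306.2,213],[334,219.6]],.098)[:,:2]
for p in(h,b,t):
    d=p[1]-p[0]; a=np.degrees(np.arctan2(d[1],d[0])); x=np.array([d[1],-d[0]])/np.linalg.norm(d)
    print(p.round(4).tolist(),np.linalg.norm(d),a,"xdir",np.degrees(np.arctan2(x[1],x[0])),"center if +x",p.mean(0)+.0225*x,p.mean(0)-.024*x,p.mean(0)-.0155*x)
```

```text
[[0.5124, 0.2984], [0.484, 0.3303]] 0.04270310872827512 131.74549779619267 xdir 41.74549779619266 center if +x [0.51499266 0.32930333] [0.48029855 0.29834256] [0.48664049 0.30400206]
[[0.4798, 0.2666], [0.4481, 0.3022]] 0.04770455022618867 131.6742159443785 xdir 41.674215944378474 center if +x [0.48072802 0.29933739] [0.44599543 0.26841981] [0.4523444  0.27407141]
[[0.4806, 0.278], [0.4599, 0.302]] 0.03167529668937711 130.8188712733925 xdir 40.81887127339248 center if +x [0.48724675 0.30472969] [0.45205649 0.27433404] [0.45848912 0.27989023]
```

Meter centre is about (0.4815, 0.2998) with yaw about −138.4°; bezel and housing edges agree within 1–2 mm. I grasp with the jaws along the meter's y, lift, and carry it to a viewpoint beside the fixture.

Run:
```python
from h import *
y=-138.4
robot.move_pose([.4815,.2998,.22],[180,0,y])
print(robot.line_to([.4815,.2998,.124],vel=.1,guard=8))
robot.set_gripper(0.03)
o=robot.observe(); print(o["gripper_width"],o["ft_force"],o["tool_pos"],o["time"])
robot.line_to([.4815,.2998,.26],vel=.12)
robot.pause(.2); o=robot.observe(); print(o["gripper_width"],o["ft_force"],o["time"])
robot.move_pose([.50,-.04,.36],[180,0,-80.7])
robot.pause(.2); o=robot.observe(); print(o["q"],o["ft_force"],o["time"])
c=robot.get_calibration("wrist"); f=robot.grab_frame("wrist"); np.save("w2.npy",c,allow_pickle=True)
cv2.imwrite("pics/w2.png",f); print(proj(c,[[.5065,-.1702,.012]]))
```

```text
False
0.04428875034576042 [-1.16971487  0.84596524  4.84273121] [0.48179974 0.2999724  0.12455778] 5.15
0.04430033436895091 [-0.33541466  0.01989342 -1.30547497] 6.6333
[-1.94818970e+01 -9.97610512e+00 -4.17771700e+00  9.58191001e+01
  1.39152376e-03 -1.18822733e+02] [ 0.00422574  0.3179778  -1.20426022] 8.3167
[[328.66493377  73.1016324 ]]
```

View pics/w2.png

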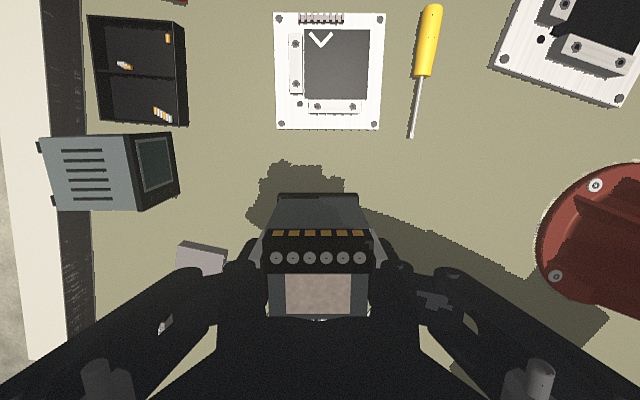

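The meter is held square, strip facing the camera (fixture −y). The fixture is at (328,72) with the chevron at its top edge, the same side as the strip. I measure the plate and pad here, and the offset of the meter in the hand.

Run:
```python
from h import *
c=np.load("w2.npy",allow_pickle=True).item(); f=cv2.imread("pics/w2.png")
roi=np.zeros(f.shape[:2],np.uint8); roi[3:145,260:400]=1
m=((f.min(2)>170)*roi).astype(np.uint8); m=cv2.morphologyEx(m,cv2.MORPH_CLOSE,np.ones((7,7)))
cs=max(cv2.findContours(m,0,1)[0],key=cv2.contourArea)
h=cv2.convexHull(cs); q=cv2.approxPolyDP(h,8,True).reshape(-1,2); print(q.tolist())
P=cast(c,h.reshape(-1,2),.012)[:,:2].astype(np.float32)*1000
r=cv2.minAreaRect(P); print("plate",r)
m=((f.max(2)<100)*roi).astype(np.uint8); m[:28]=0; m=cv2.morphologyEx(m,cv2.MORPH_OPEN,np.ones((9,9)))
cs=max(cv2.findContours(m,0,1)[0],key=cv2.contourArea)
print("pad px",cv2.minAreaRect(cs),"pad",cv2.minAreaRect(cast(c,cv2.convexHull(cs).reshape(-1,2),.015)[:,:2].astype(np.float32)*1000))
b=cast(c,[[277.5,193.5],[358.5,193.5]],.36-.124+.03); print("bezel +x edge",b, b.mean(0)-[.50,-.04,0])
```

```text
[[385, 13], [378, 128], [277, 128], [273, 12]]
plate ((507.2649841308594, -169.9619598388672), (149.1260986328125, 149.72293090820312), 8.860057830810547)Traceback (most recent call last):
  File "<stdin>", line 10, in <module>
ValueError: max() iterable argument is empty
```

Plate centre is (0.507, −0.170), yaw about 9.1°. I put the meter down about 7 mm short of both stops, using a force guard.

```bash
cat >> h.py <<'E'
YF=9.1; a=np.radians(YF); RF=np.array([[np.cos(a),-np.sin(a)],[np.sin(a),np.cos(a)]]); CF=np.array([.507,-.170])
def W(xf,yf,z): return [*(CF+RF@np.array([xf,yf])),z]
def st(tag="",n=5):
    F=[]
    for _ in range(n): o=robot.observe(); F.append(o["ft_force"]); robot.pause(.03)
    F=np.mean(F,0); p=o["tool_pos"]
    print(tag,"F fix",(RF.T@F[:2]).round(2),F[2].round(2),"pos fix mm",((RF.T@(p[:2]-CF))*1000).round(2),(p[2]*1000).round(2),"rot",o["tcp_rot"].round(2),"w",round(o["gripper_width"],4),"t",round(o["time"],2))
    return np.r_[RF.T@F[:2],F[2]]
E
python3 - <<'E'
from h import *
robot.move_pose(W(4,4,.17),[180,0,YF-90])
robot.line_to(W(4,4,.122),vel=.1); robot.pause(.2); st("above")
print(robot.line_to(W(4,4,.104),vel=.02,guard=4)); st("touch")
c=robot.get_calibration("wrist"); f=robot.grab_frame("wrist"); cv2.imwrite("pics/w3.png",f)
cv2.imwrite("pics/s3.png",cv2.resize(robot.grab_frame("side")[120:220,250:410],None,fx=4,fy=4))
E
```

```text
Traceback (most recent call last):
plant.IKError: the arm cannot take that pose within its joint ranges
```

Run:
```python
from h import *
print(robot.observe()["q"],W(4,4,.17))
for z in(.36,.25,.2,.17,.11):
  for y in(-80.9,9.1,99.1,-170.9,-125): print(z,y,robot.ik(W(4,4,z),[180,0,y]))
```

```text
[-1.94910666e+01 -9.97982616e+00 -4.17602267e+00  9.58198073e+01
 -6.22674355e-04 -1.18829154e+02] [np.float64(3.8240229579857115), np.float64(4.412287496021579), 0.17]
0.36 -80.9 None
0.36 9.1 None
0.36 99.1 None
0.36 -170.9 None
0.36 -125 None
0.25 -80.9 None
0.25 9.1 None
0.25 99.1 None
0.25 -170.9 None
0.25 -125 None
0.2 -80.9 None
0.2 9.1 None
0.2 99.1 None
0.2 -170.9 None
0.2 -125 None
0.17 -80.9 None
0.17 9.1 None
0.17 99.1 None
0.17 -170.9 None
0.17 -125 None
0.11 -80.9 None
0.11 9.1 None
0.11 99.1 None
0.11 -170.9 None
0.11 -125 None
```

That was my unit slip: W takes mm. Fixing it.

```bash
sed -i 's/np.array(\[xf,yf\]))/np.array([xf,yf])\/1000)/' h.py
python3 - <<'E'
from h import *
robot.move_pose(W(4,4,.17),[180,0,YF-90])
robot.line_to(W(4,4,.122),vel=.1); robot.pause(.2); st("above")
print(robot.line_to(W(4,4,.104),vel=.02,guard=4)); st("touch")
c=robot.get_calibration("wrist"); f=robot.grab_frame("wrist"); cv2.imwrite("pics/w3.png",f)
cv2.imwrite("pics/s3.png",cv2.resize(robot.grab_frame("side")[120:220,250:410],None,fx=4,fy=4))
E
```

```text
above F fix [-0.21 -0.4 ] -2.12 pos fix mm [4.18 3.8 ] 122.46 rot [-1.7997e+02 -3.0000e-02 -8.0900e+01] w 0.0441 t 10.24
True
touch F fix [ 0.79 -0.75] 4.43 pos fix mm [4.04 3.93] 109.56 rot [-1.80e+02 -1.00e-02 -8.09e+01] w 0.0445 t 11.04
```

View pics/w3.png

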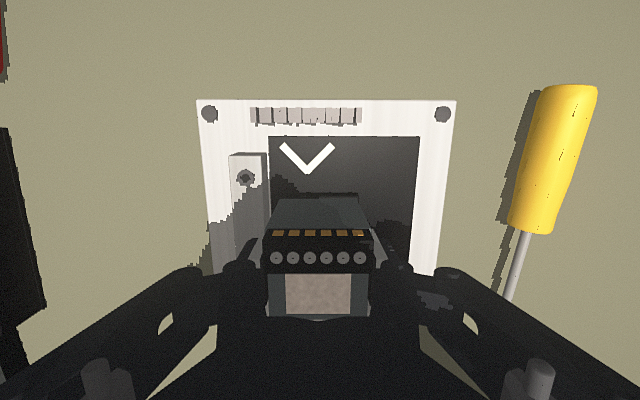

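The meter has touched the pad at exactly the expected height. It sits at (318,225), square to the plate, strip towards the chevron (307,158), with stop_x a little to its left. I ease the down-force, then push to each stop in small guarded steps.

Run:
```python
from h import *
z=.1099
robot.line_to(W(4,4,z),vel=.02); robot.pause(.2); st("eased")
print(robot.line_to(W(16,4,z),vel=.012,guard=5)); F=st("x")
p=robot.observe()["tool_pos"]; x=(RF.T@(p[:2]-CF))[0]*1000
print(robot.line_to(W(x,16,z),vel=.012,guard=5)); st("y")
```

```text
eased F fix [-0.31 -0.06] -0.55 pos fix mm [3.82 4.14] 109.63 rot [ 1.7989e+02  9.0000e-02 -8.0900e+01] w 0.0444 t 11.76
True
x F fix [-0.92 -0.16] 5.5 pos fix mm [10.76  4.14] 109.59 rot [ 1.7984e+02  9.0000e-02 -8.0910e+01] w 0.0444 t 12.57
True
y F fix [-0.02 -0.74] 1.55 pos fix mm [10.64 12.11] 109.66 rot [ 1.7977e+02  1.0000e-01 -8.0930e+01] w 0.0441 t 13.42
```

Contact at x≈10.8, y≈12.1, close to the predicted nest. Next I ramp the push on both stops under force feedback.

Run:
```python
from h import *
x,y,z=10.7,12.1,.1099; T=9
for i in range(22):
    robot.line_to(W(x,y,z),vel=.01); robot.pause(.15); F=st(f"{x:.1f},{y:.1f}",3)
    e=T+F[:2]
    if abs(e).max()<1.5: break
    if F[:2].min()<-25: break
    x+=np.clip(e[0]*.08,-.5,.4); y+=np.clip(e[1]*.08,-.5,.4)
    if x>15.5 or y>17: print("too far"); break
robot.pause(.5); st("held",8)
np.save("xy.npy",[x,y,z])
```

```text
10.7,12.1 F fix [ 0.53 -0.84] -0.86 pos fix mm [10.59 12.21] 109.66 rot [ 1.798e+02  5.000e-02 -8.094e+01] w 0.0439 t 13.92
11.1,12.5 F fix [-0.95 -4.14] -2.73 pos fix mm [10.96 12.32] 109.79 rot [ 1.7979e+02  2.0000e-02 -8.0960e+01] w 0.0444 t 14.42
11.5,12.9 F fix [-3.42 -6.57] -2.58 pos fix mm [11.07 12.46] 109.81 rot [ 1.7974e+02 -2.0000e-02 -8.0980e+01] w 0.0443 t 14.92
11.9,13.1 F fix [-6.18 -6.79] -1.63 pos fix mm [11.17 12.52] 109.8 rot [ 1.797e+02 -4.000e-02 -8.099e+01] w 0.0442 t 15.42
12.1,13.3 F fix [-7.01 -7.72] -1.17 pos fix mm [11.23 12.57] 109.83 rot [ 1.7967e+02 -6.0000e-02 -8.1000e+01] w 0.0441 t 15.92
12.3,13.4 F fix [-7.83 -8.01] -0.76 pos fix mm [11.27 12.6 ] 109.81 rot [ 1.7965e+02 -6.0000e-02 -8.1000e+01] w 0.0443 t 16.42
held F fix [-7.78 -8.34] -1.0 pos fix mm [11.27 12.57] 109.82 rot [ 1.7965e+02 -7.0000e-02 -8.1000e+01] w 0.0441 t 17.18
```

Both stops carry about 8 N, steadily. One check picture before handing in.

Run:
```python
from h import *
s=robot.grab_frame("side"); w=robot.grab_frame("wrist")
a=cv2.resize(s[130:220,260:380],(600,450),interpolation=2); cv2.imwrite("pics/s4.png",a); cv2.imwrite("pics/w4.png",w)
c=robot.get_calibration("side"); print(proj(c,[W(35,35,.03),W(35,-45,.03),W(-45,35,.03)]).round(1).tolist())
st("still",8)
```

```text
[[307.5, 180.3], [308.0, 167.8], [334.2, 179.7]]
still F fix [-7.8  -8.08] -0.97 pos fix mm [11.25 12.58] 109.79 rot [ 1.7965e+02 -7.0000e-02 -8.1010e+01] w 0.0444 t 17.55
```

View pics/s4.png

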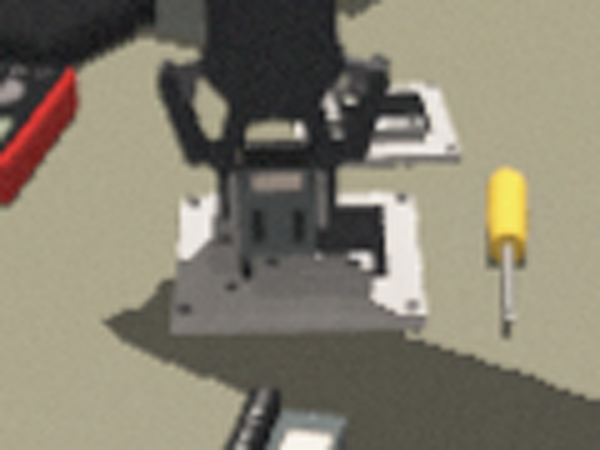

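The meter stands upright at crop (275,220), in the corner behind stop_y. The fingers are clear above the rails and the screwdriver has not moved. I'm handing in.

Run:
```python
from h import *
robot.job_done()
try: st("after",3)
except Exception as e: print(e)
```

```text
the job is handed in; nothing more can be done
the job is handed in; nothing more can be done
```

I picked the small blue-grey meter off the foam and turned it about 57° so its terminal strip faces the chevron. I set it on the middle-sized fixture's pad, pushed it into the corner and handed the job in still gripping it. The robot reports no verdict, so the result rests on my last checks.

- **Push:** the wrist sensor read a steady 7.8 N towards stop_x and 8.1 N towards stop_y. These include any pad friction and the weight of the meter, because the stop forces can't be read directly.
- **Position:** the tool was at (11.3, 12.6) mm in the fixture frame, against a nest point of (11, 11). I put the 1.6 mm difference in y down to the meter sitting slightly off-centre in the hand plus calibration error, but I did not confirm that.
- **Squareness and tilt:** tool yaw was within 0.1° of square to my estimate of the fixture's angle, and tool tilt was about 0.35°.
- **Seating:** the tool was about 0.2 mm above its height at first pad contact. The vertical force was about −1 N, so the meter rests only lightly on the pad.
- **Time and bystanders:** about 17.6 s on the robot's clock. In the last picture the meter stood upright in the corner and the screwdriver had not moved; I did not re-check the other bystanders.

One script stopped on a unit mistake of mine before anything moved. I fixed it and carried on.

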